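# Stand the toppled jar in the jar clamp and pump it tight

### The arm

A 6-joint arm with a two-finger parallel gripper is mounted at the origin on the work surface. World frame = base frame: x ahead of the robot, y to its left, z up, the work surface at z = 0. Lengths are in m, angles in rad, forces in N, time in s.
With the tool pointing down it reaches from about 0.35 to 0.975 m from the base axis. Payload 4.9 kg.
Tool frame: the origin (TCP) lies on the front face of the gripper's body, between the roots of the fingers; the fingertips stand ctrl.finger_overhang ahead of it and the grasp point (between the pads) lies 54 mm ahead of it (ctrl.finger_overhang is the distance from the TCP to the fingertips, in m); z points along the fingers, y is the line along which they close (so a half turn about z gives the same grasp; the last joint's range is limited). The gripper opens to 85 mm and grips with 20 to 120 N. Pads are 22 mm wide; open, the fingers measure 114 mm over their backs; the gripper's body (76 mm by 85 mm) begins 54 mm behind the grasp point. The pads swing forward as they close: fully open they stand 13 mm farther back than shut.
Start: joints at [-0.119, 0.053, 1.613, -0, 1.476, -0.119], TCP at [0.625, 0, 0.304] pointing down, gripper open.
Joint ranges: [-3.01, 3.01], [-1.01, 2.22], [0.06, 2.58], [-1.02, 4.17], [0.09, 2.62], [-3.14, 3.14]. Speed limits (rad/s): [2.57, 2.57, 3.14, 3.14, 3.14, 3.14].

### API

Orientations are given as a rotation vector (axis times angle).
In Python, from station import ctrl, vision gives the robot as it stands. The module is installed in compiled form; this text tells all that it offers.
- The arm moves only by the tool drive_tool, never from a script. Its argument "rows" is a list of rows, each a list of 2 entries, a list of its own where there are three numbers: the shift along the tool's x, y, z in m, then the turn about the tool's z in rad. A call has 1 to 10 rows; each row shifts and turns the commanded pose from where the row before left it, along the tool's axes as they then stand; what a row does not reach is not made up. A row lasts 1/10 s, in which the tool goes at most 50 mm and 8.59 degrees, less where a joint would pass 70% of its speed; a pose out of reach is approached as far as the arm can. A call with a gripper value outside its range is refused whole. "jaw" is the closure, from 0 (fully open) to 1 (shut), set as the call begins (left out, the last holds). The fingers move at their own pace and stop on an object; "grip_force" is the grip in N (left out, the last holds). Time passes only in rows, so rows that do not move let the fingers close. It gives the time, the measured TCP pose, the force, the opening and the grip force at its end, in the units of the state.
- ctrl.get_obs(): the state, without advancing time (a new reading comes with each control period).
- vision.get_image(name): name is "scene" or "side" or "wrist"; returns a dict with "image" (480x640x3 uint8, blue, green, red), "vertical_fov" (degrees; the focal length in pixels is half the picture's height over the tangent of half this angle, whatever the lens; pixels are square), "cx", "cy" (the principal point, pixels), "R" (3x3) and "t" (3): a world point X has camera coordinates R X + t. Camera axes: x right, y down, z forward; pixel columns grow to the right and rows downward; lengths in m; the calibration is good to about 2 mm. The wrist camera is an equidistant fisheye: a pixel r from the principal point sees the ray r / f radians off the axis. A picture is of the moment at which its call begins. There is no depth.
- ctrl.finish_job(): hands the job in; it is judged then, once.
The state is a dict: "t": time; "q": joint angles; "dq": joint speeds; "effort": joint torques, N m; "tool_pos": TCP position; "tool_rot": TCP orientation; "contact_force": force on the tool from outside, world axes, zero at the start; "wrist_torque": the same for the moment, N m; "opening": finger opening in m; "grip_force": force on a finger pad.
Only numpy, scipy, OpenCV 4.12 (cv2) and the standard library are available. Lean on these libraries where they do the work, as an engineer would, in place of code of your own. Each camera call takes 0.05 s, during which the arm holds its last target. There are 200 camera calls.

### The job

The square jar has toppled over on the kitchen table: stand it upright, lid up, on the board of the jar clamp between its two jaws with flat sides facing the jaws, and let go of it. Then pump the clamp's orange squeeze levers, without pushing the jaw by hand, until the jaw holds the jar against the fixed jaw with its yellow sprung plate pressed about half way in and never all the way, and finish while still holding the levers squeezed. Leave the other things on the table alone.

Things in the scene. Friction and masses are not known exactly. Their poses are not given: they have to be found in the camera images.
- jar: closed square amber glass jar with paper label and round red lid, about 0.32 kg (0.26 to 0.38), lying on one of its flat sides at the start. Glass body 54 x 54 mm and 80 mm tall, lid 48 mm in diameter from 84 to 99 mm above the foot. Origin: middle of its foot; z points from foot to lid along the jar, x and y square to the flat sides
- clamp: fixed jar clamp: plywood board 110 x 370 mm, 10 mm thick, flat on the table, with green metal parts. Origin: middle of the board's underside, z up. It works along its y axis: fixed jaw at +y, squeeze levers at -y, between levers and sliding jaw a housing (44 mm wide, y -73 to -17 mm, 64 mm high) in which a sprung pawl, driven by the levers, pushes the jaw's toothed bar towards +y
- fixed_jaw: fixed green jaw with rubber face, 76 mm wide, its top 44 mm above the table. Origin: middle of its face's lower edge, which is on the board's top at clamp y = 150 mm
- jaw: sliding green jaw, 70 mm wide, top 42 mm above the table. Its frame is the clamp's, shifted along clamp +y by its advance (0 to 62 mm; 0 to 20 at the start). It advances as the levers close, 60 mm per rad, up to 12 mm a squeeze, less up to 5 mm until the pawl meets a tooth. As levers open a brake of 3 N keeps it in place; a stronger push of the plate's springs moves it back
- plate (a joint): how far the yellow sprung plate in front of the sliding jaw is pressed in, m: 0 free, 0.012 all the way in (it then crushes). Springs of 1.5 N per mm. The plate is 72 mm wide with a rubber face, its top 43 mm above the table
- plate_face (a point): middle of the plate's rubber face, 28 mm above the table, at clamp y = 45 mm plus the jaw's advance less what the plate is pressed in
- fixed_face (a point): middle of the fixed jaw's face, 28 mm above the table. From it to plate_face (along clamp y) is the free opening, 85 to 105 mm at the start
- bay (a point): point on the board's top, 10 mm above the table, 32 mm before the fixed jaw's face: a good place for the middle of the jar's foot (5 mm free to the fixed jaw)
- grip (a point): point midway between the two squeeze levers at the height to grip, 50 mm above the table, at clamp y = -135 mm. Squeeze across clamp x
- lever_near (a joint): angle of both squeeze levers (coupled, mirrored), rad: 0 open, 0.2 fully squeezed. Upright hinges at clamp y = -75 mm, 60 mm from the grip point, where the levers measure 64 mm over their outsides when open and 40 mm fully squeezed. They spring open by themselves. Squeezing takes 3 to 5 N on each lever when the jaw runs free and up to 12 N against the plate's springs
- lever_far: the lever on the clamp's +x side: orange plastic, 8 mm thick, 86 mm long along clamp y from its hinge, upright from 25 to 69 mm above the table. Origin: on its hinge, 47 mm above the table
- mug: blue mug, 80 mm wide, 95 mm tall; leave alone. Origin: middle of its foot
- round_jar: round glass jar with a green lid, 64 mm wide, 110 mm tall; leave alone. Origin: middle of its foot
- cutter: steel pastry cutter ring, 80 mm wide, 35 mm tall; leave alone. Origin: middle of its underside
- bowl: white bowl, 140 mm wide, 60 mm tall; leave alone. Origin: middle of its foot
Not all that is in view belongs to the job. Of the things like the jar, leave any that is blue, pink or purple; of the rest the smaller one is meant.

How it is judged:
By the outcome, as a careful person would: the job done as asked, in the order asked, and still so for the second after the job is handed in, while the arm keeps its last pose, push and grip.
It also fails if it takes over 72 s, if anything falls off the work surface, if the arm or the gripper's body presses on something with over 40 N, if the wrist force passes 120 N, or if a joint passes its speed limit or range.

## Working session

There is one attempt and no reset: what is moved stays moved. The work goes in short steps, Python scripts to look and compute and a tool call to move; the robot and the scene stay as the last step left them, time stands still between calls to the robot, and variables do not carry over. Pictures are saved under pics/ and viewed, at most 10 in all, crops included, and the job is handed in when it is done.

Besides the shell and the picture viewer there is one more tool, called after "Emit:" by a JSON object that holds its "api" and its "payload". drive_tool: Moves the arm, as the interface text tells. Its arguments: {"type":"object","properties":{"rows":{"type":"array","items":{"type":"array"}},"jaw":{"type":"number"},"grip_force":{"type":"number"}},"required":["rows"]}

```bash
mkdir -p pics; cat > h.py <<'E'
import numpy as np, cv2, pickle
from station import ctrl, vision
def snap(n,tag):
    d=vision.get_image(n); cv2.imwrite(f'pics/{tag}.png',d['image']); pickle.dump(d,open(f'pics/{tag}.pkl','wb')); return d
def load(tag): return pickle.load(open(f'pics/{tag}.pkl','rb'))
def ray(d,u,v,fish=False):
    f=240/np.tan(np.radians(d['vertical_fov'])/2); a=np.array([u-d['cx'],v-d['cy']])
    if fish:
        r=np.hypot(*a); th=r/f; c=np.array([*(a/r*np.sin(th)),np.cos(th)])
    else: c=np.array([*(a/f),1])
    R=np.array(d['R']); return -R.T@np.array(d['t']), R.T@c
def atz(d,u,v,z,fish=False):
    o,w=ray(d,u,v,fish); return np.round(o+w*(z-o[2])/w[2],4)
def proj(d,X,fish=False):
    f=240/np.tan(np.radians(d['vertical_fov'])/2); c=np.array(d['R'])@np.array(X)+np.array(d['t'])
    if fish:
        r=np.hypot(c[0],c[1]); k=f*np.arctan2(r,c[2])/r; return d['cx']+k*c[0],d['cy']+k*c[1]
    return d['cx']+f*c[0]/c[2], d['cy']+f*c[1]/c[2]
E
python3 - <<'E'
from h import *
for n in ['scene','side','wrist']:
    d=snap(n,n+'0'); o,w=ray(d,d['cx']+.01,d['cy']); print(n,d['vertical_fov'],o,w)
print(ctrl.finger_overhang, ctrl.get_obs())
E
```

```text
scene 55.833786260463114 [ 1.27479009 -0.03347656  0.97659176] [-0.63233465  0.04673836 -0.77328417]
side 55.23922420512574 [-0.02610955 -0.52241866  0.73052079] [ 0.51105711  0.52835928 -0.67798016]
wrist 65.70646984690485 [0.62478796 0.06619009 0.37310047] [-0.00123209 -0.2616891  -0.96515144]
0.0726 {'t': 0.15, 'q': array([-1.18995875e-01,  5.32180099e-02,  1.61396309e+00, -5.73846528e-06,
        1.47601605e+00, -1.18988035e-01]), 'dq': array([ 0.00131071, -0.00136356, -0.00427473,  0.00161948, -0.00086102,
        0.00041879]), 'effort': array([ 5.10442842e-04, -3.94241810e+01, -3.70721948e+01, -1.15854355e-04,
        4.61802789e-03,  5.00508997e-05]), 'tool_pos': array([6.24631555e-01, 4.58552796e-05, 3.02946678e-01]), 'tool_rot': array([-2.22055997e+00, -2.22054378e+00,  1.56441531e-03]), 'contact_force': array([-0.10851089, -0.7851281 ,  0.37117465]), 'wrist_torque': array([ 0.02493048, -0.00378617, -0.03321992]), 'grip_force': 0.0, 'opening': 0.0852585703940523}
```

View pics/scene0.png

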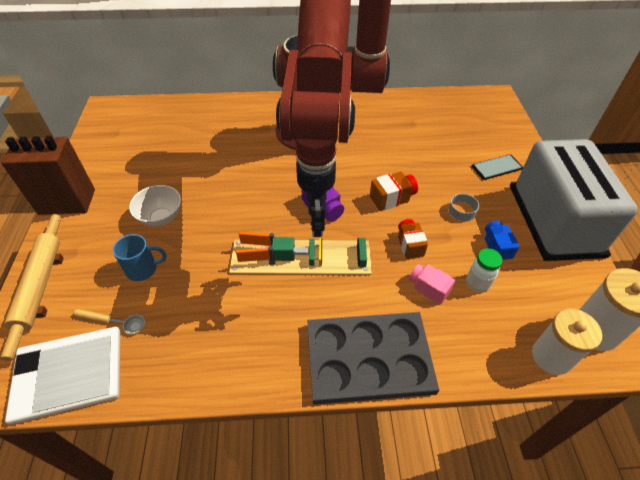

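View pics/side0.png

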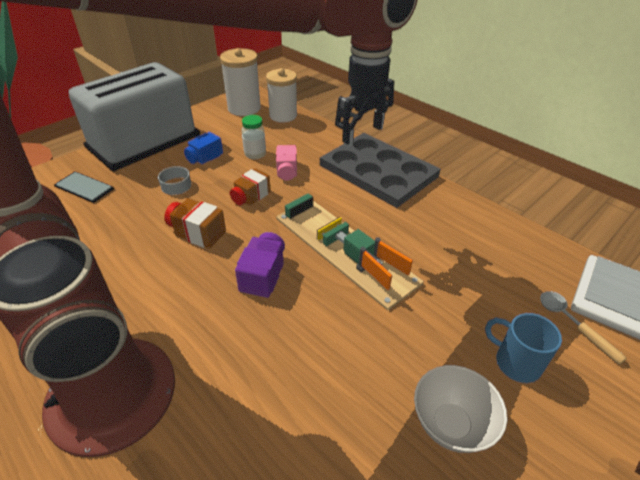

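View pics/wrist0.png

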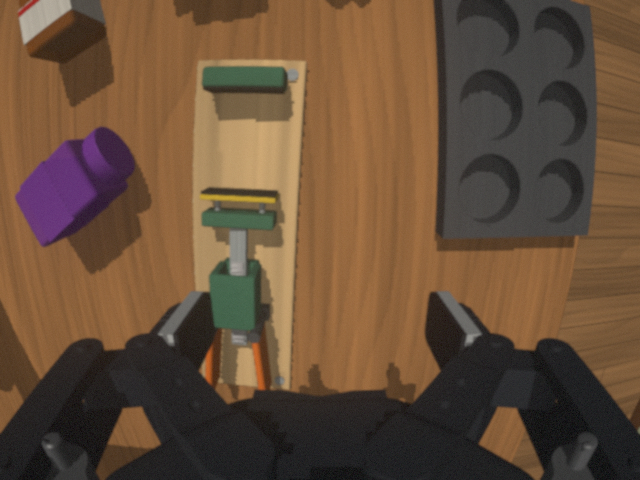

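The clamp runs roughly along world y with its fixed jaw at +y. The target is the small amber jar at scene (412,238), side (252,187). The bigger amber jar is a decoy. I'll zoom in for exact corners.

```bash
python3 - <<'E'
from h import *
a=cv2.imread('pics/scene0.png')[205:275,375:450]; b=cv2.imread('pics/side0.png')[155:215,220:295]
c=cv2.imread('pics/wrist0.png')[40:400,180:320]
A=cv2.resize(a,(375,350),interpolation=2);B=cv2.resize(b,(375,300),interpolation=2)
o=np.zeros((600,800,3),np.uint8); o[:250,:375]=A[50:300];o[260:560,:375]=B; C=cv2.resize(c,(233,600)); o[:,400:633]=C
cv2.imwrite('pics/crop1.png',o)
d=load('wrist0')
for u,v in [(198,61),(306,61),(194,220),(298,220),(292,388)]: print(u,v,atz(d,u,v,.01,True))
d=load('scene0')
for u,v in [(231,243),(370,240),(372,272),(230,274)]: print(u,v,atz(d,u,v,.01))
E
```

```text
198 61 [0.5035 0.1497 0.01  ]
306 61 [0.6116 0.1434 0.01  ]
194 220 [ 0.494  -0.0138  0.01  ]
298 220 [ 0.603  -0.0145  0.01  ]
292 388 [ 0.5911 -0.2223  0.01  ]
231 243 [ 0.4922 -0.2252  0.01  ]
370 240 [0.5026 0.1546 0.01  ]
372 272 [0.6092 0.146  0.01  ]
230 274 [ 0.5948 -0.2211  0.01  ]
```

View pics/crop1.png

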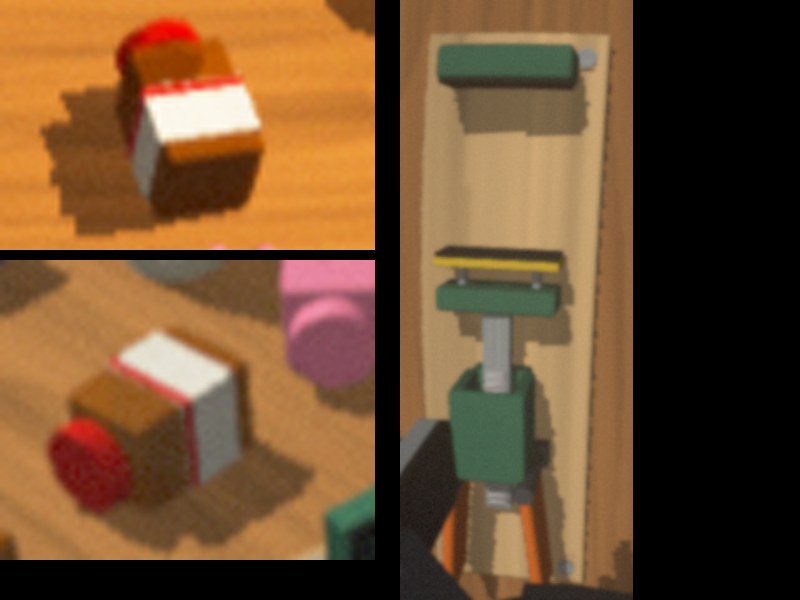

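```bash
python3 - <<'E'
from h import *
d=load('scene0')
for n,u,v,z in [('footTL',408,247,.054),('footTR',427.6,243,.054),('footBR',424.6,256.6,0),('footBL',405,258,0),('shL',401.6,229.4,.054),('shR',420,223,.054)]: print(n,atz(d,u,v,z))
d=load('side0')
for n,u,v,z in [('shFar',234.4,182,.054),('shNear',247.4,190.6,.054),('footNear',269,177,.054),('footFar',253,168.6,.054),('lidc',238,194,.027)]: print(n,atz(d,u,v,z))
E
```

```text
footTL [0.5664 0.2415 0.054 ]
footTR [0.5561 0.2951 0.054 ]
footBR [0.5601 0.2964 0.    ]
footBL [0.5618 0.2427 0.    ]
shL [0.5062 0.2353 0.054 ]
shR [0.4864 0.2891 0.054 ]
shFar [0.4833 0.2809 0.054 ]
shNear [0.4846 0.2304 0.054 ]
footNear [0.5592 0.2373 0.054 ]
footFar [0.5535 0.2946 0.054 ]
lidc [0.4793 0.2657 0.027 ]
```

Emit:
{"api": "drive_tool", "payload": {"rows": [[[0.026, -0.0156, 0], 0], [[0.026, -0.0156, 0], 0], [[0.026, -0.0156, 0], 0], [[0.026, -0.0156, 0], 0], [[0.026, -0.0156, 0], 0], [[0.026, -0.0156, 0], 0], [[0.026, -0.0156, 0], 0], [[0.026, -0.0156, 0], 0], [[0.026, -0.0156, 0], 0], [[0.024, -0.0156, 0], 0]], "jaw": 0, "grip_force": 20}}

```text
t: 1.15
tool_pos: [0.468, 0.259, 0.3036]
tool_rot: [-2.221, -2.221, 0.001]
contact_force: [-0.3, 0.2, -0.1]
opening: 0.0852
grip_force: 0.0
```

Emit:
{"api": "drive_tool", "payload": {"rows": [[[0, 0, 0.01], 0.146], [[0, 0, 0.01], 0.146], [[0, 0, 0.01], 0.146], [[0, 0, 0.01], 0.146], [[0, 0, 0.01], 0.146], [[0, 0, 0.01], 0.146], [[0, 0, 0.01], 0.146], [[0, 0, 0.01], 0.146], [[0, 0, 0.01], 0.146], [[0, 0, 0.01], 0.146]]}}

```text
t: 2.15
tool_pos: [0.4687, 0.2579, 0.2031]
tool_rot: [3.137, 0.164, -0.001]
contact_force: [-0.1, -0.2, -0.2]
opening: 0.0856
grip_force: 0.0
```

```bash
python3 - <<'E'
from h import *
d=snap('wrist','w1'); o=ctrl.get_obs(); print(o['tool_pos'],cv2.Rodrigues(o['tool_rot'])[0])
E
```

```text
[0.46780806 0.25755797 0.20109909] [[ 0.99487954  0.10100143 -0.00366277]
 [ 0.10099694 -0.99488577 -0.00138936]
 [-0.00378436  0.00101232 -0.99999233]]
```

View pics/w1.png

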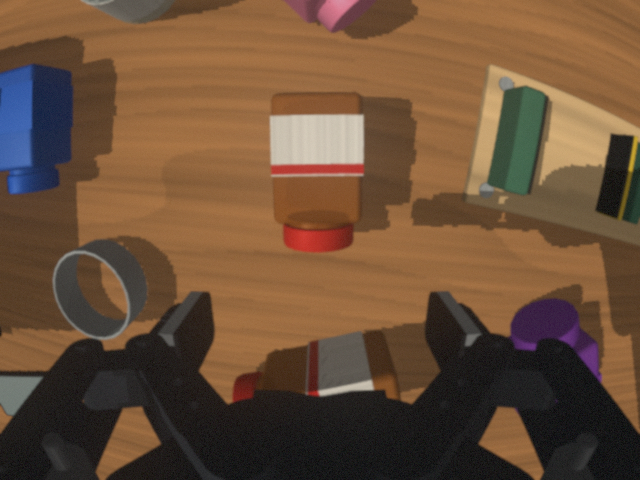

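```bash
python3 - <<'E'
from h import *
d=load('w1')
for n,u,v,z in [('footL',271,97,.054),('footR',362,95,.054),('shL',274,205,.054),('shR',359,205,.054),('lidL',283,235,.027),('lidR',353,235,.027),('lidtop',318,250,.03),('bigjarR top',398,370,.06),('bigtopL',345,335,.07),('bigtopR',382,332,.07)]: print(n,atz(d,u,v,z,True))
print(proj(d,(.468,.258,.1),True), proj(d,(.468,.258,.027),True))
E
```

```text
footL [0.5568 0.2954 0.054 ]
footR [0.5634 0.2427 0.054 ]
shL [0.4926 0.2878 0.054 ]
shR [0.4979 0.2369 0.054 ]
lidL [0.4671 0.2828 0.027 ]
lidR [0.4722 0.2349 0.027 ]
lidtop [0.4599 0.2578 0.03  ]
bigjarR top [0.3865 0.1935 0.06  ]
bigtopL [0.4182 0.2363 0.07  ]
bigtopR [0.4223 0.2132 0.07  ]
(np.float64(318.8098657656356), np.float64(275.82445047184143)) (np.float64(318.9440428700853), np.float64(237.41164745884498))
```

Emit:
{"api": "drive_tool", "payload": {"rows": [[[0.001, -0.001, 0.02], 0], [[0, 0, 0.02], 0], [[0, 0, 0.02], 0], [[0, 0, 0.02], 0], [[0, 0, 0.02], 0], [[0, 0, 0.01], 0], [[0, 0, 0.008], 0], [[0, 0, 0], 0]]}}

```text
t: 3.0
tool_pos: [0.4694, 0.2589, 0.0852]
tool_rot: [3.136, 0.175, -0.002]
contact_force: [0.2, -0.7, -0.5]
opening: 0.0853
grip_force: 0.0
```

Emit:
{"api": "drive_tool", "payload": {"rows": [[[0, 0, 0], 0], [[0, 0, 0], 0], [[0, 0, 0], 0], [[0, 0, 0], 0], [[0, 0, 0], 0], [[0, 0, 0], 0]], "jaw": 0.5, "grip_force": 20}}

```text
t: 3.6
tool_pos: [0.4705, 0.2593, 0.0871]
tool_rot: [-3.136, -0.174, -0.002]
contact_force: [-1.4, -1.9, 6.3]
opening: 0.047
grip_force: 21.0
```

Emit:
{"api": "drive_tool", "payload": {"rows": [[[0, 0, -0.005], 0], [[0, 0, -0.01], 0], [[0, 0, -0.015], 0], [[0, 0, -0.015], 0], [[0, 0, -0.015], 0], [[0, 0, -0.015], 0], [[0, 0, -0.015], 0], [[0, 0, -0.015], 0], [[0, 0, -0.015], 0], [[0, 0, 0], 0]]}}

```text
t: 4.6
tool_pos: [0.4713, 0.2597, 0.2093]
tool_rot: [-3.135, -0.174, -0.008]
contact_force: [0.7, 0.2, -2.5]
opening: 0.0472
grip_force: 23.0
```

```bash
python3 - <<'E'
from h import *
d=snap('wrist','w2'); e=snap('side','s2');o=ctrl.get_obs(); print(o['tool_pos'],o['contact_force'],o['wrist_torque'],o['opening'])
X=o['tool_pos'];u,v=map(int,proj(e,X-[0,0,.08])); print(u,v)
s=e['image'][max(v-70,0):v+70,max(u-75,0):u+75]
cv2.imwrite('pics/c2.png',np.hstack([cv2.resize(d['image'][:,120:520],(400,480)),cv2.resize(s,(400,480))]))
E
```

```text
[0.46993471 0.25914053 0.20624227] [-1.01108256 -1.35670719 -3.48038376] [-0.06285967  0.12191633 -0.02739963] 0.04723617547647323
231 163
```

View pics/c2.png

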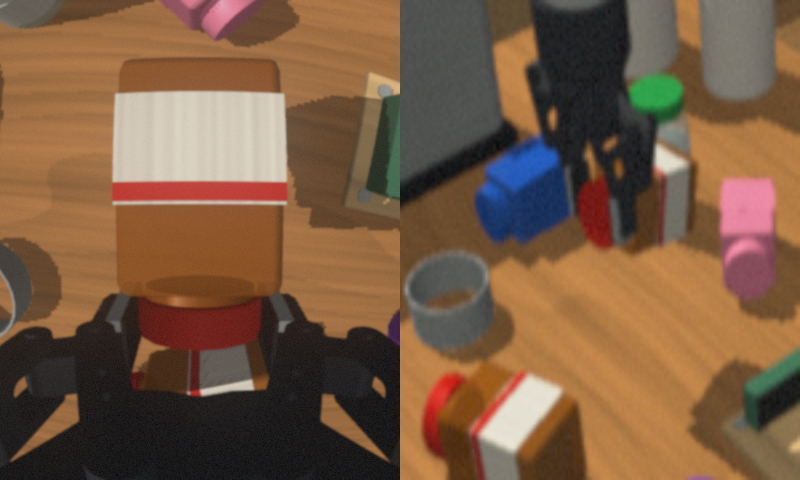

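Emit:
{"api": "drive_tool", "payload": {"rows": [[[0, 0, 0], 0], [[0, 0, 0], 0]], "jaw": 0.46}}

```text
t: 4.9
tool_pos: [0.4693, 0.2589, 0.2046]
tool_rot: [3.136, 0.174, -0.003]
contact_force: [-0.7, -0.3, -3.2]
opening: 0.047
grip_force: 23.0
```

Emit:
{"api": "drive_tool", "payload": {"rows": [[[0, 0, 0], 0], [[0, 0, 0], 0]], "jaw": 0.45}}

```text
t: 5.1
tool_pos: [0.4696, 0.259, 0.2053]
tool_rot: [3.136, 0.174, -0.002]
contact_force: [-0.0, 1.1, -3.4]
opening: 0.0475
grip_force: 23.0
```

Emit:
{"api": "drive_tool", "payload": {"rows": [[[0, 0, 0], 0], [[0, 0, 0], 0]], "jaw": 0.446}}

```text
t: 5.3
tool_pos: [0.4699, 0.2591, 0.2058]
tool_rot: [3.137, 0.174, -0.0]
contact_force: [0.1, -0.3, -2.3]
opening: 0.0475
grip_force: 15.6
```

Emit:
{"api": "drive_tool", "payload": {"rows": [[[0, 0, 0], 0], [[0, 0, 0], 0]], "jaw": 0.443}}

```text
t: 5.5
tool_pos: [0.4701, 0.2591, 0.2061]
tool_rot: [-3.137, -0.174, -0.001]
contact_force: [0.1, 0.0, -4.5]
opening: 0.0478
grip_force: 6.5
```

Emit:
{"api": "drive_tool", "payload": {"rows": [[[0, 0, 0], 0], [[0, 0, 0], 0]], "jaw": 0.44}}

```text
t: 5.7
tool_pos: [0.4703, 0.2593, 0.2066]
tool_rot: [-3.136, -0.174, -0.002]
contact_force: [-0.1, 0.2, 0.5]
opening: 0.0475
grip_force: 0.0
```

```bash
python3 - <<'E'
from h import *
d=snap('wrist','w3'); e=snap('side','s3');o=ctrl.get_obs(); print(o['tool_pos'],o['contact_force'],o['wrist_torque'],o['opening'],o['grip_force'])
X=o['tool_pos'];u,v=map(int,proj(e,X-[0,0,.12]))
s=e['image'][max(v-70,0):v+70,max(u-75,0):u+75]
cv2.imwrite('pics/c3.png',np.hstack([cv2.resize(d['image'][:,120:520],(400,480)),cv2.resize(s,(400,480))]))
E
```

```text
[0.47032149 0.25928291 0.20673189] [ 0.27598773  0.36125211 -0.40491939] [ 0.01903897  0.00154008 -0.01675609] 0.04761969257162673 0.0
```

View pics/c3.png

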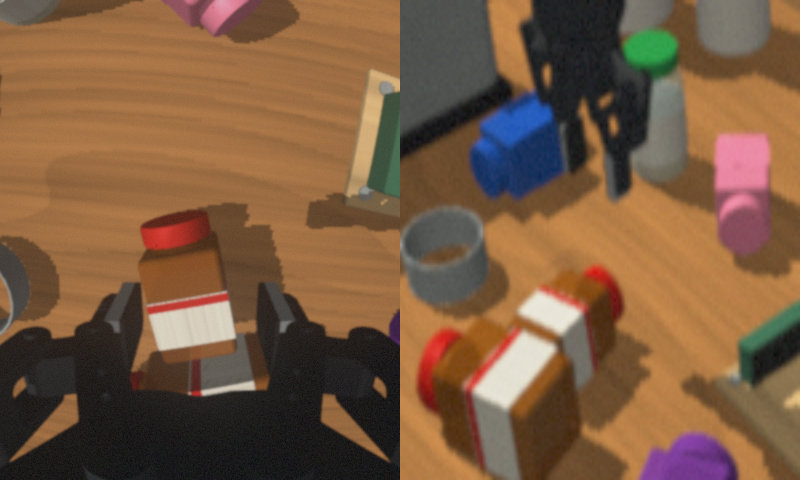

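```bash
python3 - <<'E'
from h import *
d=load('w3')
for n,u,v,z in [('shL',260,264,.054),('shR',341,250,.054),('redL',267,308,.054),('redR',349,292,.054),('footL',281,361,.054),('footR',356,348,.054),('lidL',261,228,.027),('lidR',331,215,.027),('lidtip',292,212,.04)]: print(n,atz(d,u,v,z,True))
for tag,a in (('s2','big before'),('s3','after')):
    d=load(tag); u,v=map(int,proj(d,(.385,.22,.05))); print(u,v)
a=load('s0') if 0 else load('side0')['image'].astype(int);b=load('s3')['image'].astype(int)
df=np.abs(a-b).sum(2); cv2.imwrite('pics/big.png',cv2.resize(np.hstack([a[190:255,155:240],b[190:255,155:240]]).astype(np.uint8),None,fx=4,fy=4,interpolation=2))
E
```

```text
shL [0.4544 0.2957 0.054 ]
shR [0.4695 0.2455 0.054 ]
redL [0.4237 0.2893 0.054 ]
redR [0.4416 0.2365 0.054 ]
footL [0.3822 0.277  0.054 ]
footR [0.3992 0.2255 0.054 ]
lidL [0.4712 0.3003 0.027 ]
lidR [0.4856 0.2529 0.027 ]
lidtip [0.4875 0.2791 0.04  ]
216 212
216 212
```

View pics/big.png

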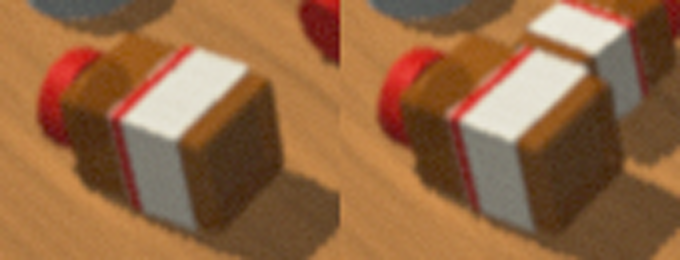

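Emit:
{"api": "drive_tool", "payload": {"rows": [[[0.005, -0.0084, 0], 0], [[0.0048, -0.0084, 0], 0], [[0, 0, 0.02], -0.1], [[0, 0, 0.02], -0.089], [[0, 0, 0.02], 0], [[0, 0, 0.02], 0], [[0, 0, 0.02], 0], [[0, 0, 0.012], 0], [[0, 0, 0.008], 0], [[0, 0, 0], 0]], "jaw": 0}}

```text
t: 6.8
tool_pos: [0.4774, 0.277, 0.0849]
tool_rot: [3.106, 0.469, -0.003]
contact_force: [0.1, 0.3, 0.3]
opening: 0.0852
grip_force: 0.0
```

Emit:
{"api": "drive_tool", "payload": {"rows": [[[0, 0, 0], 0], [[0, 0, 0], 0], [[0, 0, 0], 0], [[0, 0, 0], 0], [[0, 0, 0], 0], [[0, 0, 0], 0]], "jaw": 0.5}}

```text
t: 7.4
tool_pos: [0.4785, 0.2773, 0.0872]
tool_rot: [-3.106, -0.469, -0.003]
contact_force: [-1.1, 0.5, 5.8]
opening: 0.0469
grip_force: 20.2
```

Emit:
{"api": "drive_tool", "payload": {"rows": [[[0, 0, -0.005], 0], [[0, 0, -0.01], 0], [[0.01, 0, -0.01], 0], [[0.015, 0, -0.01], 0], [[0.015, 0, 0], 0], [[0.015, 0, 0], 0], [[0.015, 0, 0], 0], [[0, 0, 0], 0], [[0, 0, 0], 0]]}}

```text
t: 8.3
tool_pos: [0.5453, 0.2976, 0.1215]
tool_rot: [-3.106, -0.469, -0.002]
contact_force: [1.4, -0.4, -1.3]
opening: 0.0469
grip_force: 21.3
```

Emit:
{"api": "drive_tool", "payload": {"rows": [[[0, 0, 0], 0], [[0, 0, 0], 0], [[0, 0, 0], 0]], "jaw": 0.446}}

```text
t: 8.6
tool_pos: [0.5446, 0.2975, 0.1213]
tool_rot: [-3.106, -0.469, -0.001]
contact_force: [2.0, -0.0, -0.4]
opening: 0.0474
grip_force: 12.2
```

Emit:
{"api": "drive_tool", "payload": {"rows": [[[0, 0, 0], 0], [[0, 0, 0], 0], [[0, 0, 0], 0]], "jaw": 0.4435}}

```text
t: 8.9
tool_pos: [0.5447, 0.2976, 0.1211]
tool_rot: [3.106, 0.469, 0.001]
contact_force: [1.7, -0.4, -0.1]
opening: 0.0479
grip_force: 7.9
```

```bash
python3 - <<'E'
from h import *
o=ctrl.get_obs(); print(o['tool_pos'],o['contact_force'],o['wrist_torque'],o['opening'],o['grip_force'])
E
```

```text
[0.54467812 0.29758794 0.12107215] [ 1.65388071 -0.39025178 -0.08410555] [ 0.01282415 -0.29954915  0.02716215] 0.04785311916125021 7.943255603313446
```

Emit:
{"api": "drive_tool", "payload": {"rows": [[[-0.003, 0, -0.004], 0], [[-0.005, 0, -0.005], 0], [[-0.006, 0, -0.005], 0], [[-0.007, 0, -0.005], 0], [[-0.008, 0, -0.004], 0], [[-0.008, 0, -0.004], 0], [[-0.008, 0, -0.004], 0], [[-0.008, 0, -0.003], 0], [[-0.007, 0, -0.002], 0], [[0, 0, 0], 0]]}}

```text
t: 9.9
tool_pos: [0.4863, 0.2796, 0.1569]
tool_rot: [3.106, 0.47, -0.001]
contact_force: [0.1, 0.8, 0.5]
opening: 0.0474
grip_force: 9.2
```

```bash
python3 - <<'E'
from h import *
d=snap('wrist','w4'); e=snap('side','s4');o=ctrl.get_obs(); print(o['tool_pos'],o['contact_force'],o['wrist_torque'],o['opening'],o['grip_force'])
X=o['tool_pos'];u,v=map(int,proj(e,X-[0,0,.12]))
s=e['image'][max(v-70,0):v+70,max(u-75,0):u+75]
cv2.imwrite('pics/c4.png',np.hstack([cv2.resize(d['image'][:,120:520],(400,480)),cv2.resize(s,(400,480))]))
E
```

```text
[0.48699885 0.27976403 0.1567407 ] [-0.00571001  1.5566112   0.6530688 ] [ 0.28310881  0.03471602 -0.05272406] 0.0474614385078444 9.268279820680618
```

View pics/c4.png

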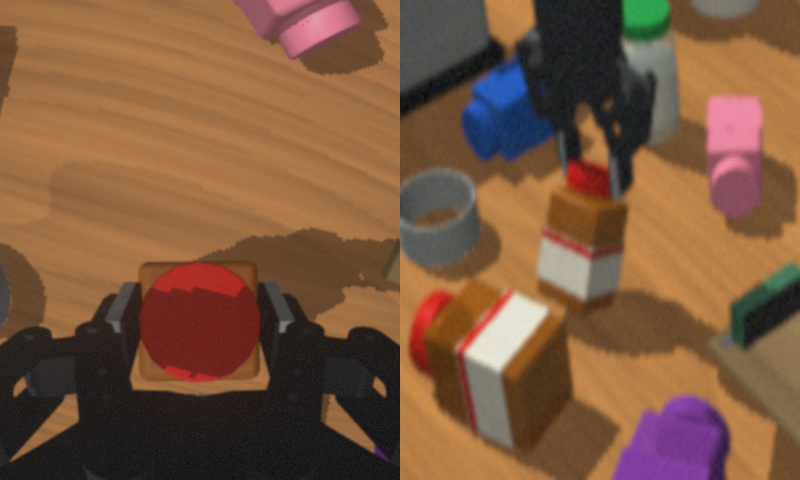

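Emit:
{"api": "drive_tool", "payload": {"rows": [[[0, 0, 0], 0], [[0, 0, 0], 0], [[0, 0, 0], 0], [[0, 0, 0], 0]], "jaw": 0.38}}

```text
t: 10.4
tool_pos: [0.4873, 0.2797, 0.1566]
tool_rot: [3.106, 0.469, -0.001]
contact_force: [-0.1, -0.1, -0.1]
opening: 0.0528
grip_force: 0.1
```

```bash
python3 - <<'E'
from h import *
d=snap('wrist','w5'); e=snap('side','s5');o=ctrl.get_obs(); print(o['tool_pos'],o['contact_force'],o['wrist_torque'],o['opening'],o['grip_force'])
X=o['tool_pos'];u,v=map(int,proj(e,X-[0,0,.12]))
s=e['image'][max(v-70,0):v+70,max(u-75,0):u+75]
cv2.imwrite('pics/c5.png',np.hstack([cv2.resize(d['image'][:,120:520],(400,480)),cv2.resize(s,(400,480))]))
E
```

```text
[0.48736282 0.27974776 0.15676219] [-0.28263725  0.17183523 -0.71549182] [0.01845958 0.03578459 0.00197122] 0.05289589392600755 2.955938493975907e-08
```

View pics/c5.png

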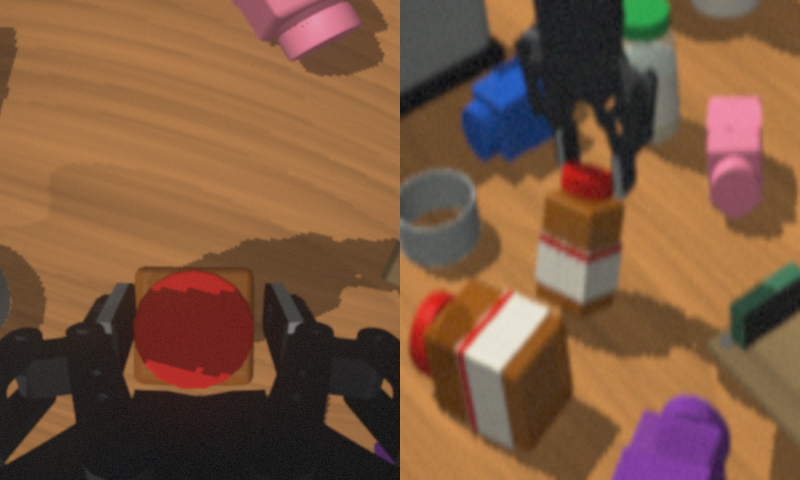

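```bash
cat >> h.py <<'E'
def lid(d,z):
    h=cv2.cvtColor(d['image'],cv2.COLOR_BGR2HSV); m=(((h[...,0]<5)|(h[...,0]>174))&(h[...,1]>150)&(h[...,2]>70)).astype(np.uint8)
    n,l,s,c=cv2.connectedComponentsWithStats(m); k=1+np.argmax(s[1:,4]); 
    p=np.argwhere(l==k)[:,::-1].astype(np.float32); (x,y),r=cv2.minEnclosingCircle(p); return s[k],(x,y,r),atz(d,x,y,z,True)
E
python3 - <<'E'
from h import *
d=load('w5'); s,c,X=lid(d,.099); print(s,c,X)
o=ctrl.get_obs(); R=cv2.Rodrigues(o['tool_rot'])[0]; print(R.T@(X-o['tool_pos']))
f=240/np.tan(np.radians(d['vertical_fov'])/2);print([atz(d,c[0]+q*c[2],c[1],.099,True) for q in(-1,1)])
E
```

```text
[  253   270   121   118 10899] (312.94891357421875, 329.6317138671875, 60.31468963623047) [0.481  0.2802 0.099 ]
[-0.00593157 -0.00232174  0.0577632 ]
[array([0.4736, 0.3029, 0.099 ]), array([0.4878, 0.2574, 0.099 ])]
```

Emit:
{"api": "drive_tool", "payload": {"rows": [[[-0.006, -0.002, 0], 0], [[0, 0, 0], 0], [[0, 0, 0], 0], [[0, 0, 0.01], 0], [[0, 0, 0.01], 0], [[0, 0, 0.01], 0], [[0, 0, 0.007], 0], [[0, 0, 0], 0]], "jaw": 0}}

```text
t: 11.3
tool_pos: [0.4799, 0.2795, 0.1178]
tool_rot: [3.106, 0.469, -0.006]
contact_force: [-0.2, -0.0, -0.4]
opening: 0.0848
grip_force: 0.0
```

Emit:
{"api": "drive_tool", "payload": {"rows": [[[0, 0, 0], 0], [[0, 0, 0], 0], [[0, 0, 0], 0], [[0, 0, 0], 0], [[0, 0, 0], 0], [[0, 0, 0], 0]], "jaw": 0.5, "grip_force": 35}}

```text
t: 11.9
tool_pos: [0.481, 0.28, 0.1201]
tool_rot: [-3.106, -0.469, -0.0]
contact_force: [-0.3, -0.8, 0.5]
opening: 0.0428
grip_force: 0.0
```

Emit:
{"api": "drive_tool", "payload": {"rows": [[[0, 0, -0.01], 0], [[0, 0, -0.02], 0], [[0, 0, -0.02], 0], [[0, 0, -0.02], 0], [[0, 0, -0.01], 0], [[0, 0, 0], 0], [[0, 0, 0], 0]]}}

```text
t: 12.6
tool_pos: [0.4807, 0.2799, 0.1996]
tool_rot: [3.106, 0.469, -0.001]
contact_force: [0.1, -0.8, -0.8]
opening: 0.0428
grip_force: 0.0
```

```bash
python3 - <<'E'
from h import *
d=snap('wrist','w6'); o=ctrl.get_obs();z=o['tool_pos'][2]; print(o['tool_pos'],o['contact_force'],o['opening'],o['grip_force'])
R=cv2.Rodrigues(o['tool_rot'])[0]
s,c,X=lid(d,z-.021); print(s,c,X,R.T@(X-o['tool_pos']))
e=snap('side','s6'); s=load('s5')
cl=lambda C,y,x=0,z=.01: np.array([.547,-.038,0])+C
# clamp check: board far corners and fixed-face from wrist/scene
d=snap('scene','sc6')
for u,v in [(231,243),(370,240)]: print(d['image'][v,u])
E
```

```text
[0.48045086 0.27973064 0.19882316] [ 0.196198    0.30216161 -0.26271767] 0.04292321624236176 0.0
[ 275  303   86   92 5576] (317.5, 348.7727355957031, 45.84500503540039) [0.4882 0.2826 0.1778] [ 0.00828708 -0.0004569   0.02100884]
[ 51 128 210]
[ 29  68 116]
```

```bash
python3 - <<'E'
from h import *
d=load('w6'); o=ctrl.get_obs();R=cv2.Rodrigues(o['tool_rot'])[0]
for z in (.03,.06,.099):
    A=[atz(d,u,349,z,True) for u in (275,361)]; print(z,A,np.linalg.norm(A[0]-A[1]), R.T@((A[0]+A[1])/2-o['tool_pos']))
s=load('side0')
def seg(i):
    h=cv2.cvtColor(i,cv2.COLOR_BGR2HSV); m=np.full(h.shape[:2],'.'); 
    m[(h[...,2]<60)]='k'; m[((h[...,0]<5)|(h[...,0]>174))&(h[...,1]>150)&(h[...,2]>70)]='R'; m[(h[...,1]<60)&(h[...,2]>130)]='W'; m[(h[...,0]>=5)&(h[...,0]<14)&(h[...,1]>170)&(h[...,2]<150)]='a'; return m
m=seg(load('s6')['image']); print('\n'.join(''.join(r) for r in m[130:250:4,150:330:2]))
m=seg(d['image']); print('\n'.join(''.join(r) for r in m[200:420:10,180:460:4]))
E
```

```text
0.03 [array([0.3883, 0.2863, 0.03  ]), array([0.4075, 0.2241, 0.03  ])] 0.06509592921220189 [-0.08554101 -0.00096457  0.16863569]
0.06 [array([0.4078, 0.288 , 0.06  ]), array([0.4246, 0.2336, 0.06  ])] 0.05693505071570585 [-0.06647833 -0.00090411  0.13858805]
0.099 [array([0.4331, 0.2901, 0.099 ]), array([0.4468, 0.2458, 0.099 ])] 0.04637003342677254 [-0.04177346 -0.00071313  0.09952634]
......................kkk...kk.kkkkkkkkkkkkkkkkkkkk.WWWW..................................
.................kkkkkkkk....kkkkkkkk...kkkkkkkkkkk.WW....................................
.............kkkkkkkk...........kkkk.....kk..kkkkk..W.....................................
........kkkkkkkk...................kk.....kkkkkkkk........................................
...kkkkkkkkk.......................kkk.....kkkkk...WW.....................................
kkkkkkk............................kkk......kkkWW.WW......................................
kk.................................kk.......kkk...........................................
.............................................k..........................
[... 2882 characters left out ...]
.kkkk...kkkkk..a.RRRRRRRRRRRRRRRRRa....kkkkk....kkkk.........
......kkkk.kkkkk..kkkk..aRRRRRRRRRRRRRRRRRRRR...kkkkk..kkkkkkkkk......
kkkkkkkkkkkkkkkkkkkkkk..RRRRRRRRRRRRRRRRRRRRRR...kkkkkkkkkkkkkkkkkkkkk
kkkkkkkkkkkkkkkkkkkkk...RRRRRRRRRRRRRRRRRRRRRR....kkkkkkkkkkkkkkkkkkkk
kkkkkkkkkkkkkkkkkkkk.....RRRRRRRRRRRRRRRRRRRR.....kkkkkkkkkkkkkkkkkkkk
kkkkkkkkkkkkkkkkkkkk..a.aaRRRRRRRRRRRRRRRRRR...a..kkkkkkkkkkkkkkkkkkkk
kkkkkkkkkkkkkkkkkkk.a......aaRRRRRRRRRRR.......a...kkkkkkkkkkkkkkkkkkk
kkkkkkkkkkkkkkkkkkkkkkkkkk.a.a...RR............kkkkkkkkkkkkkkkkkkkkkkk
kkk...kkkkkkkkkkkkkkkkkkkkkkkkkkkkkkkkkkkkkkkkkkkkkkkkkkkkkkkkkkk...kk
......kkkkkkkkkkkkkkkkkkkkkkkkkkkkkkkkkkkkkkkkkkkkkkkkkkkkkkkkkkk.....
```

```bash
python3 - <<'E'
from h import *
def rl(tag,v0,v1,u0,u1):
    i=load(tag)['image'];h=cv2.cvtColor(i,cv2.COLOR_BGR2HSV); m=((h[...,0]<5)|(h[...,0]>174))&(h[...,1]>150)&(h[...,2]>70)
    p=np.argwhere(m[v0:v1,u0:u1])+[v0,u0]; return p.min(0),p.max(0),p.mean(0),len(p)
for t in('s4','s5','s6'):
    r=rl(t,130,200,195,250); d=load(t); print(t,r, atz(d,r[2][1],r[2][0],.093))
    
for t in ('w4','w5','w6'): 
    X=[.481,.280,.099]; print(proj(load(t),X,True))
d=load('sc6'); print(proj(d,[.481,.28,.099]),proj(d,[.44,.268,.099]))
i=d['image'];h=cv2.cvtColor(i,cv2.COLOR_BGR2HSV); m=((h[...,0]<5)|(h[...,0]>174))&(h[...,1]>150)&(h[...,2]>70)
m=m.copy(); print([ (s,c) for s,c in zip(*cv2.connectedComponentsWithStats(m[140:260,350:450].astype(np.uint8))[2:])])
E
```

```text
s4 (array([163, 216]), array([191, 240]), array([171.54861111, 230.45833333]), 144) [0.473  0.2756 0.093 ]
s5 (array([164, 214]), array([192, 241]), array([171.65294118, 229.56470588]), 170) [0.4712 0.2767 0.093 ]
s6 (array([172, 212]), array([199, 233]), array([178.84140969, 221.1277533 ]), 227) [0.439  0.2666 0.093 ]
(np.float64(314.02666985544755), np.float64(327.283709004937))
(np.float64(313.4983473208604), np.float64(329.8615813326268))
(np.float64(319.0098244486057), np.float64(275.8278791277203))
(np.float64(419.1933097231761), np.float64(210.39117952058857)) (np.float64(411.7878910132397), np.float64(199.38257743725336))
[(array([    0,     0,   100,   120, 11806], dtype=int32), array([49.37794342, 59.57394545])), (array([97,  6,  3,  3,  4], dtype=int32), array([98.25,  7.  ])), (array([91,  9,  1,  1,  1], dtype=int32), array([91.,  9.])), (array([93,  8,  4,  2,  4], dtype=int32), array([94.5,  8.5])), (array([39, 35, 12, 30, 57], dtype=int32), array([46.26315789, 48.9122807 ])), (array([56, 35,  6,  3, 10], dtype=int32), array([58.2, 36.1])), (array([ 53,  55,  17,  14, 109], dtype=int32), array([59.32110092, 62.        ])), (array([47, 70,  1,  1,  1], dtype=int32), array([47., 70.])), (array([48, 72,  2,  2,  2], dtype=int32), array([48.5, 72.5])), (array([51, 77,  1,  1,  1], dtype=int32), array([51., 77.])), (array([63, 79,  1,  1,  1], dtype=int32), array([63., 79.])), (array([65, 79,  1,  1,  1], dtype=int32), array([65., 79.])), (array([56, 81,  1,  1,  1], dtype=int32), array([56., 81.])), (array([58, 81,  1,  1,  1], dtype=int32), array([58., 81.])), (array([60, 80,  1,  1,  1], dtype=int32), array([60., 80.]))]
```

Emit:
{"api": "drive_tool", "payload": {"rows": [[[-0.01, 0, 0], 0], [[-0.01, 0, 0], 0], [[-0.01, 0, 0], 0], [[-0.01, 0, 0], 0], [[-0.002, 0, 0], 0], [[0, 0, 0], 0], [[0, 0, 0], 0]], "jaw": 0}}

```text
t: 13.45
tool_pos: [0.441, 0.2676, 0.2002]
tool_rot: [-3.106, -0.469, -0.001]
contact_force: [-0.3, -1.2, -0.7]
opening: 0.0857
grip_force: 0.0
```

```bash
python3 - <<'E'
from h import *
d=snap('wrist','w7'); o=ctrl.get_obs(); R=cv2.Rodrigues(o['tool_rot'])[0]
s,c,X=lid(d,.099); print(o['tool_pos'],s,c,X,R.T@(X-o['tool_pos']))
x,y=int(c[0]),int(c[1])
h=cv2.cvtColor(d['image'],cv2.COLOR_BGR2HSV)
for v in (y-45,y-52,y-58,y-64,y+20): print(v,[tuple(map(int,h[v,u])) for u in range(x-70,x+71,10)])
for v in (y,): print([tuple(map(int,h[v,u])) for u in range(x-80,x-38,3)])
t=load('side0')['image'][198:250,163:222]
for n in('s5','s6'):
    r=cv2.matchTemplate(load(n)['image'][180:270,140:245],t,cv2.TM_CCOEFF_NORMED); print(n,cv2.minMaxLoc(r))
E
```

```text
[0.44111655 0.26764733 0.20013995] [ 271  229   94  168 7143] (317.0, 312.5, 83.55397033691406) [0.4215 0.2627 0.099 ] [-0.02026417 -0.00105794  0.10112774]
267 [(13, 148, 153), (14, 151, 157), (14, 148, 155), (2, 199, 188), (2, 198, 185), (3, 203, 117), (1, 189, 119), (2, 192, 118), (3, 189, 120), (2, 197, 136), (3, 196, 122), (2, 190, 154), (14, 157, 94), (13, 149, 96), (12, 135, 96)]
260 [(14, 148, 152), (14, 150, 153), (14, 147, 165), (3, 196, 195), (2, 193, 188), (2, 200, 185), (2, 203, 185), (2, 202, 188), (2, 197, 186), (2, 200, 186), (1, 192, 187), (1, 196, 183), (13, 145, 93), (13, 138, 102), (14, 146, 101)]
254 [(14, 148, 165), (14, 148, 165), (14, 150, 165), (4, 190, 141), (2, 203, 186), (2, 202, 186), (2, 200, 187), (2, 202, 186), (2, 207, 184), (1, 198, 187), (1, 201, 184), (3, 197, 105), (13, 146, 91), (14, 142, 99), (14, 135, 96)]
248 [(14, 148, 167), (14, 149, 163), (14, 152, 154), (13, 168, 146), (2, 200, 190), (2, 196, 189), (2, 200, 186), (2, 198, 185), (2, 202, 187), (1, 206, 182), (2, 200, 182), (13, 173, 131), (13, 155, 89), (14, 138, 94), (14, 142, 90)]
332 [(14, 144, 150), (13, 140, 100), (12, 154, 76), (13, 154, 76), (13, 179, 74), (10, 160, 75), (6, 92, 91), (5, 113, 88), (15, 37, 97), (17, 42, 98), (17, 38, 95), (18, 40, 95), (16, 57, 85), (14, 194, 67), (14, 142, 72)]
[(14, 149, 166), (15, 148, 164), (14, 146, 164), (14, 155, 160), (14, 147, 166), (14, 148, 167), (14, 151, 165), (14, 148, 169), (14, 148, 169), (14, 145, 167), (14, 148, 167), (14, 149, 164), (14, 144, 165), (14, 147, 168)]
s5 (-0.33316150307655334, 0.9823096990585327, (7, 0), (23, 18))
s6 (-0.33231356739997864, 0.9780844449996948, (7, 0), (23, 18))
```

```bash
python3 - <<'E'
from h import *
d=load('w7'); X=(atz(d,271,276,.099,True)+atz(d,365,276,.099,True))/2
o=ctrl.get_obs(); R=cv2.Rodrigues(o['tool_rot'])[0]
print(X, np.linalg.norm(atz(d,271,276,.099,True)-atz(d,365,276,.099,True)), R.T@(X-o['tool_pos']), proj(d,[*X[:2],.08],True))
g=cv2.cvtColor(d['image'],cv2.COLOR_BGR2GRAY)
l=cv2.createLineSegmentDetector().detect(g)[0][:,0]
for a in l:
    if np.hypot(a[0]-a[2],a[1]-a[3])>22 and 215<(a[0]+a[2])/2<420 and 190<(a[1]+a[3])/2<345:
        P,Q=[atz(d,a[i],a[i+1],.078,True) for i in(0,2)]; v=Q-P; p=R.T@((P+Q)/2-[*X[:2],.078])
        print(a.round(),'yaw rel',round((np.arctan2(v[1],v[0])-np.arctan2(R[1,0],R[0,0]))%(np.pi/2),3),'mid in tool',p[:2].round(3),'len',np.linalg.norm(v).round(3))
E
```

```text
[0.4408  0.26815 0.099  ] 0.046781727201974904 [-0.00021546 -0.00056648  0.10113988] (np.float64(318.1017506969974), np.float64(263.58101925537943))
[263. 319. 304. 319.] yaw rel 1.569 mid in tool [-0.035 -0.02 ] len 0.024
[227. 337. 249. 336.] yaw rel 0.13 mid in tool [-0.048 -0.049] len 0.014
[367. 315. 392. 316.] yaw rel 1.506 mid in tool [-0.033  0.036] len 0.015
[366. 264. 364. 302.] yaw rel 1.56 mid in tool [-0.013  0.026] len 0.023
[287. 195. 356. 196.] yaw rel 1.56 mid in tool [0.037 0.002] len 0.036
[318. 227. 341. 232.] yaw rel 1.335 mid in tool [0.019 0.006] len 0.013
[297. 210. 354. 210.] yaw rel 1.568 mid in tool [0.029 0.004] len 0.03
[317. 322. 317. 361.] yaw rel 1.563 mid in tool [-0.051 -0.001] len 0.027
[394. 199. 416. 205.] yaw rel 1.352 mid in tool [0.034 0.046] len 0.012
[374. 357. 364. 319.] yaw rel 0.258 mid in tool [-0.049  0.031] len 0.028
[281. 243. 301. 229.] yaw rel 0.586 mid in tool [ 0.015 -0.015] len 0.013
[306. 361. 309. 323.] yaw rel 1.497 mid in tool [-0.051 -0.007] len 0.027
[312. 262. 336. 267.] yaw rel 1.345 mid in tool [-0.001  0.003] len 0.014
[269. 276. 268. 231.] yaw rel 1.568 mid in tool [ 0.005 -0.027] len 0.026
[305. 322. 303. 359.] yaw rel 1.494 mid in tool [-0.05  -0.009] len 0.027
[384. 318. 399. 362.] yaw rel 0.368 mid in tool [-0.051  0.045] len 0.034
[363. 256. 363. 224.] yaw rel 0.026 mid in tool [0.013 0.024] len 0.018
[321. 204. 358. 205.] yaw rel 1.569 mid in tool [0.032 0.011] len 0.02
[362. 219. 287. 219.] yaw rel 0.001 mid in tool [0.024 0.003] len 0.04
```

Emit:
{"api": "drive_tool", "payload": {"rows": [[[0, -0.0005, 0.015], 0], [[0, 0, 0.015], 0], [[0, 0, 0.01], 0], [[0, 0, 0.007], 0], [[0, 0, 0], 0], [[0, 0, 0], 0]]}}

```text
t: 14.1
tool_pos: [0.4407, 0.2681, 0.1527]
tool_rot: [3.106, 0.469, -0.0]
contact_force: [0.8, 0.1, 0.0]
opening: 0.0859
grip_force: 0.0
```

Emit:
{"api": "drive_tool", "payload": {"rows": [[[0, 0, 0], 0], [[0, 0, 0], 0], [[0, 0, 0], 0], [[0, 0, 0], 0], [[0, 0, 0], 0], [[0, 0, 0], 0]], "jaw": 0.5, "grip_force": 35}}

```text
t: 14.7
tool_pos: [0.4411, 0.2683, 0.1538]
tool_rot: [-3.106, -0.469, -0.002]
contact_force: [-1.1, 0.1, 5.4]
opening: 0.0466
grip_force: 36.4
```

Emit:
{"api": "drive_tool", "payload": {"rows": [[[0, 0, -0.01], 0], [[0, 0, -0.02], 0], [[0, 0, -0.02], 0], [[0, 0, -0.02], 0], [[0, 0, -0.02], 0], [[0, 0, 0], 0], [[0, 0, 0], 0]]}}

```text
t: 15.4
tool_pos: [0.4404, 0.2678, 0.2421]
tool_rot: [3.106, 0.469, -0.001]
contact_force: [-0.5, 0.4, -4.0]
opening: 0.0465
grip_force: 37.0
```

```bash
python3 - <<'E'
from h import *
d=snap('wrist','w8'); o=ctrl.get_obs(); R=cv2.Rodrigues(o['tool_rot'])[0]
print(o['tool_pos'],R[:,0],o['contact_force'],o['wrist_torque'],o['opening'],o['grip_force'])
z=o['tool_pos'][2]-.153+.099
s,c,X=lid(d,z); print(s,c,X,R.T@(X-o['tool_pos']))
print(atz(d,s[0],s[1]+s[3]/2,z,True)-atz(d,s[0]+s[2],s[1]+s[3]/2,z,True))
E
```

```text
[0.43994877 0.26768646 0.24122886] [ 0.95541037  0.29526994 -0.00258548] [-0.70524112  0.22435774 -3.76942156] [-0.01819118  0.02122801  0.02854197] 0.04640376904867962 37.01343297958374
[  258   258   123   139 11056] (318.8612365722656, 326.91400146484375, 69.25691986083984) [0.4373 0.267  0.1872] [-0.00259366 -0.00014455  0.0540357 ]
[-0.014   0.0453  0.    ]
```

Emit:
{"api": "drive_tool", "payload": {"rows": [[[0, 0, 0], -0.135], [[0, 0, 0], -0.135], [[0, 0, 0], -0.135], [[0, 0, 0], -0.135], [[0, 0, 0], -0.135], [[0, 0, 0], -0.135], [[0, 0, 0], -0.135], [[0, 0, 0], -0.135], [[0, 0, 0], -0.134], [[0, 0, 0], 0]]}}

```text
t: 16.45
tool_pos: [0.4398, 0.2676, 0.2407]
tool_rot: [-2.283, -2.156, 0.005]
contact_force: [0.3, -0.0, -3.0]
opening: 0.0464
grip_force: 37.0
```

Emit:
{"api": "drive_tool", "payload": {"rows": [[[-0.01, 0.007, 0], 0], [[-0.02, 0.014, 0], 0], [[-0.025, 0.017, 0], 0], [[-0.025, 0.017, 0], 0], [[-0.025, 0.017, 0], 0], [[-0.025, 0.017, 0], 0], [[-0.025, 0.017, 0], 0], [[-0.02, 0.014, 0], 0], [[-0.006, 0.004, 0], 0], [[0, 0, 0], 0]]}}

```text
t: 17.45
tool_pos: [0.5544, 0.0791, 0.2423]
tool_rot: [-2.287, -2.153, 0.001]
contact_force: [-0.2, -0.0, -3.1]
opening: 0.0464
grip_force: 37.0
```

```bash
python3 - <<'E'
from h import *
d=snap('wrist','w9'); o=ctrl.get_obs(); R=cv2.Rodrigues(o['tool_rot'])[0]
print(o['tool_pos'],R[:,0],R[:,2],o['contact_force'],o['grip_force'])
s,c,X=lid(d,o['tool_pos'][2]-.054); print(s,c,R.T@(X-o['tool_pos']))
h=cv2.cvtColor(d['image'],cv2.COLOR_BGR2HSV); m=((h[...,0]>55)&(h[...,0]<90)&(h[...,1]>60)&(h[...,2]>35)).astype(np.uint8)
n,l,s,c=cv2.connectedComponentsWithStats(m)
for k in range(1,n):
    if s[k,4]>300: print('green',s[k],cv2.minAreaRect(np.argwhere(l==k)[:,::-1].astype(np.float32)))
g=cv2.cvtColor(d['image'],cv2.COLOR_BGR2GRAY); L=cv2.createLineSegmentDetector().detect(g)[0][:,0]
for a in L:
    if np.hypot(a[0]-a[2],a[1]-a[3])>45 and max(a[1],a[3])<330:
        print(a.round(1),*[(z,atz(d,a[0],a[1],z,True)[:2],atz(d,a[2],a[3],z,True)[:2]) for z in (.01,.044)])
P=lambda x,y,z: tuple(np.round(proj(d,np.array([.547+.998*x+.057*y,-.038-.057*x+.998*y,z]),True)))
print('pred jaw top face edge',P(-.038,.15,.044),P(.038,.15,.044),'board far',P(-.055,.185,.01),P(.055,.185,.01))
E
```

```text
[0.55393276 0.07997291 0.24232271] [5.88959076e-02 9.98264055e-01 3.86002406e-04] [-1.37896274e-03  4.68029733e-04 -9.99998940e-01] [ 0.4462828   0.28060757 -3.6956003 ] 37.00280785560608
[  258   257   124   117 11153] (319.35675048828125, 318.4527893066406, 61.896209716796875) [-6.02259664e-05  6.46406179e-04  5.40218324e-02]
green [ 267  154  101   26 2348] ((316.97979736328125, 166.29656982421875), (100.01904296875, 24.871963500976562), 0.8951737284660339)
[65.3 40.2 10.9 86. ] (0.01, array([0.3223, 0.273 ]), array([0.2418, 0.246 ])) (0.044, array([0.3489, 0.2587]), array([0.2774, 0.2346]))
[ 22.4 123.4  80.6  77.8] (0.01, array([0.2579, 0.2017]), array([0.3415, 0.2296])) (0.044, array([0.2917, 0.1954]), array([0.3659, 0.2201]))
[271.9 151.5 366.9 152.3] (0.01, array([0.5193, 0.1374]), array([0.5963, 0.1321])) (0.044, array([0.5237, 0.1383]), array([0.592 , 0.1336]))
[271.9 227.  370.6 228.3] (0.01, array([0.514 , 0.0744]), array([0.5971, 0.0682])) (0.044, array([0.519 , 0.0823]), array([0.5928, 0.0769]))
[364.4 183.6 269.4 183.2] (0.01, array([0.5931, 0.1064]), array([0.5152, 0.
[... 2527 characters left out ...]
]), array([0.5943, 0.1105])) (0.044, array([0.5213, 0.1189]), array([0.5903, 0.1144]))
[183.1 276.9 147.6 316.4] (0.01, array([0.4267, 0.0331]), array([ 0.3791, -0.0075])) (0.044, array([0.4415, 0.0457]), array([0.3993, 0.0096]))
[286.9 207.3 358.1 207.9] (0.01, array([0.5281, 0.0904]), array([0.5871, 0.0864])) (0.044, array([0.5315, 0.0965]), array([0.5839, 0.093 ]))
[122.5 105.4  75.  136.6] (0.01, array([0.3875, 0.1938]), array([0.3304, 0.1746])) (0.044, array([0.4067, 0.1884]), array([0.3561, 0.1713]))
pred jaw top face edge (np.float64(266.0), np.float64(185.0)) (np.float64(370.0), np.float64(185.0)) board far (np.float64(251.0), np.float64(138.0)) (np.float64(386.0), np.float64(138.0))
```

Emit:
{"api": "drive_tool", "payload": {"rows": [[[0.001, -0.001, 0.01], 0], [[0, 0, 0.015], 0], [[0, 0, 0.015], 0], [[0, 0, 0.015], 0], [[0, 0, 0.01], 0], [[0, 0, 0.006], 0], [[0, 0, 0.003], 0], [[0, 0, 0], 0], [[0, 0, 0], 0]]}}

```text
t: 18.4
tool_pos: [0.5537, 0.0813, 0.1696]
tool_rot: [2.283, 2.157, 0.002]
contact_force: [-0.3, -0.7, -2.8]
opening: 0.046
grip_force: 37.1
```

Emit:
{"api": "drive_tool", "payload": {"rows": [[[0, 0, 0.002], 0], [[0, 0, 0.002], 0], [[0, 0, 0], 0]]}}

```text
t: 18.7
tool_pos: [0.5531, 0.0813, 0.1648]
tool_rot: [-2.284, -2.157, 0.0]
contact_force: [0.2, -0.0, -2.6]
opening: 0.0466
grip_force: 37.1
```

Emit:
{"api": "drive_tool", "payload": {"rows": [[[0, 0, 0.0015], 0], [[0, 0, 0.001], 0], [[0, 0, 0], 0]]}}

```text
t: 19.0
tool_pos: [0.5536, 0.0813, 0.1639]
tool_rot: [2.284, 2.157, -0.0]
contact_force: [-4.4, -0.6, 4.8]
opening: 0.0466
grip_force: 37.6
```

Emit:
{"api": "drive_tool", "payload": {"rows": [[[0, 0, 0], 0], [[0, 0, 0], 0], [[0, 0, 0], 0]], "jaw": 0.42, "grip_force": 20}}

```text
t: 19.3
tool_pos: [0.5535, 0.0814, 0.1626]
tool_rot: [2.284, 2.157, 0.001]
contact_force: [-0.4, 0.5, 0.5]
opening: 0.0496
grip_force: 0.0
```

Emit:
{"api": "drive_tool", "payload": {"rows": [[[0, 0, 0], 0], [[0, 0, 0], 0], [[0, 0, 0], 0], [[0, 0, 0], 0], [[0, 0, -0.01], 0], [[0, 0, -0.02], 0], [[0, 0, -0.025], 0], [[0, 0, -0.025], 0], [[0, 0, 0], 0], [[0, 0, 0], 0]], "jaw": 0}}

```text
t: 20.3
tool_pos: [0.5536, 0.0813, 0.2434]
tool_rot: [2.283, 2.156, 0.002]
contact_force: [-0.7, 0.2, -0.2]
opening: 0.0857
grip_force: 0.0
```

```bash
python3 - <<'E'
from h import *
d=snap('wrist','w10'); o=ctrl.get_obs(); R=cv2.Rodrigues(o['tool_rot'])[0]
print(o['tool_pos'],R[:,0],o['contact_force'],o['opening'])
s,c,X=lid(d,.109); print(s,c,X,R.T@(X-o['tool_pos'])); print(np.linalg.norm(atz(d,s[0],s[1]+s[3]/2,.109,True)-atz(d,s[0]+s[2],s[1]+s[3]/2,.109,True)))
g=cv2.cvtColor(d['image'],cv2.COLOR_BGR2GRAY); L=cv2.createLineSegmentDetector().detect(g)[0][:,0]
for a in L:
    if np.hypot(a[0]-a[2],a[1]-a[3])>25 and 240<(a[0]+a[2])/2<395 and 130<max(a[1],a[3])<340:
        P,Q=[atz(d,a[i],a[i+1],.088,True) for i in(0,2)]; v=Q-P
        print(a.round(),'yaw rel',round((np.arctan2(v[1],v[0])-np.arctan2(R[1,0],R[0,0]))%(np.pi/2),3),'mid at .088 rel lid',(R.T@((P+Q)/2-[*X[:2],.088]))[:2].round(3))
e=snap('side','s10'); snap('scene','sc10')
E
```

```text
[0.55297049 0.08135399 0.24202957] [ 5.69297820e-02  9.98378184e-01 -3.80822955e-05] [-0.69469416  0.38752435 -0.39181527] 0.08522181866242948
[ 279  216   80   81 4954] (318.7347412109375, 256.3802185058594, 40.47282409667969) [0.5537 0.0804 0.109 ] [-0.00090584  0.00085164  0.13302918]
0.04657832113762795
[362. 307. 273. 306.] yaw rel 1.551 mid at .088 rel lid [-0.043 -0.001]
[276. 312. 338. 313.] yaw rel 1.557 mid at .088 rel lid [-0.047 -0.008]
[273. 154. 364. 155.] yaw rel 1.563 mid at .088 rel lid [0.058 0.   ]
[354. 194. 283. 193.] yaw rel 1.55 mid at .088 rel lid [0.034 0.   ]
[383. 139. 253. 138.] yaw rel 1.562 mid at .088 rel lid [ 0.068 -0.   ]
[277. 283. 275. 211.] yaw rel 1.564 mid at .088 rel lid [-0.001 -0.027]
[366. 187. 279. 186.] yaw rel 1.558 mid at .088 rel lid [0.038 0.002]
[309. 297. 340. 292.] yaw rel 0.165 mid at .088 rel lid [-0.033  0.004]
[284. 199. 353. 199.] yaw rel 1.562 mid at .088 rel lid [0.03 0.  ]
[271. 181. 364. 182.] yaw rel 1.56 mid at .088 rel lid [ 0.041 -0.001]
[349. 324. 324. 323.] yaw rel 1.518 mid at .088 rel lid [-0.055  0.012]
[289. 190. 347. 190.] yaw rel 1.56 mid at .088 rel lid [ 0.036 -0.   ]
[354. 208. 322. 208.] yaw rel 1.568 mid at .088 rel lid [0.025 0.012]
```

```bash
cat >> h.py <<'E'
C0=np.array([.5456,-.0368,0]); ph=.0605
def W(x,y,z): return C0+np.array([x*np.cos(ph)+y*np.sin(ph),-x*np.sin(ph)+y*np.cos(ph),z])
def prof(d,zs,y0,y1,xs,step=.0005,fish=False):
    ys=np.arange(y0,y1,step); out=0
    for x in xs:
        uv=np.float32([proj(d,W(x,y,zs),fish) for y in ys]); out=out+cv2.remap(d['image'],uv[:,:1],uv[:,1:],cv2.INTER_LINEAR)[:,0].astype(float)
    return ys,out/len(xs)
E
python3 - <<'E'
from h import *
d=load('wrist0')
ys,p=prof(d,.043,.02,.075,(-.02,-.01,0,.01,.02),.001,True)
print('wrist'); print([(round(y*1000),*map(int,c)) for y,c in zip(ys,p)][::1])
for t in('sc10','s10'):
    d=load(t); ys,p=prof(d,.042,0.0,.08,(-.03,-.025,-.02) if t=='s10' else (.02,.025,.03),.002)
    print(t); print([(round(y*1000),*map(int,c)) for y,c in zip(ys,p)])
E
```

```text
wrist
[(20, 77, 98, 111), (21, 71, 91, 104), (22, 68, 87, 94), (23, 69, 89, 81), (24, 73, 96, 74), (25, 76, 101, 74), (26, 77, 103, 75), (27, 77, 103, 74), (28, 77, 103, 74), (29, 77, 102, 74), (30, 78, 103, 76), (31, 78, 103, 75), (32, 77, 102, 74), (33, 78, 104, 76), (34, 78, 103, 75), (35, 75, 99, 73), (36, 69, 91, 70), (37, 64, 84, 69), (38, 64, 81, 71), (39, 63, 78, 72), (40, 60, 75, 76), (41, 61, 79, 86), (42, 67, 87, 101), (43, 71, 95, 112), (44, 72, 97, 114), (45, 72, 97, 114), (46, 72, 98, 115), (47, 68, 103, 123), (48, 60, 122, 146), (49, 54, 145, 175), (50, 53, 158, 191), (51, 53, 159, 193), (52, 51, 146, 177), (53, 46, 113, 137), (54, 44, 76, 90), (55, 42, 57, 67), (56, 41, 53, 62), (57, 40, 53, 63), (58, 40, 56, 66), (59, 55, 76, 92), (60, 79, 113, 137), (61, 100, 142, 174), (62, 106, 152, 187), (63, 108, 155, 191), (64, 108, 154, 190), (65, 109, 156, 190), (66, 109, 155, 190), (67, 109, 156, 191), (68, 108, 156, 191), (69, 108, 155, 190), (70, 107, 155, 190), (71, 108, 156, 191), (72, 107, 155, 190), (73, 108, 156, 191), (74, 108, 155, 190)]
sc10
[(0, 70, 117, 152), (2,
[... 818 characters left out ...]
 (6, 53, 68, 51), (8, 49, 63, 41), (10, 51, 65, 42), (12, 51, 66, 43), (14, 51, 65, 42), (16, 48, 64, 39), (18, 49, 64, 37), (20, 54, 69, 41), (22, 61, 81, 49), (24, 76, 100, 60), (26, 86, 115, 67), (28, 91, 121, 71), (30, 93, 124, 73), (32, 92, 124, 75), (34, 91, 123, 82), (36, 76, 112, 92), (38, 61, 103, 103), (40, 45, 99, 111), (42, 28, 97, 114), (44, 19, 96, 116), (46, 14, 101, 123), (48, 13, 119, 144), (50, 13, 143, 174), (52, 16, 161, 195), (54, 36, 149, 178), (56, 54, 123, 145), (58, 66, 109, 130), (60, 75, 108, 131), (62, 72, 106, 129), (64, 65, 98, 122), (66, 53, 82, 107), (68, 38, 66, 93), (70, 33, 59, 86), (72, 49, 69, 91), (74, 71, 85, 99), (76, 87, 99, 108), (78, 100, 110, 116)]
```

Emit:
{"api": "drive_tool", "payload": {"rows": [[[-0.02, -0.001, 0], 0], [[-0.03, -0.001, 0], 0], [[-0.03, 0, 0], 0], [[-0.03, 0, 0], 0], [[-0.03, 0, 0], 0], [[-0.03, 0, 0], 0], [[-0.03, 0, 0], 0], [[-0.03, 0, 0], 0], [[-0.0225, 0, 0], 0], [[0, 0, 0], 0]]}}

```text
t: 21.45
tool_pos: [0.5361, -0.1727, 0.2409]
tool_rot: [-2.286, -2.152, 0.002]
contact_force: [-0.8, 0.3, -0.6]
opening: 0.0854
grip_force: 0.0
```

```bash
python3 - <<'E'
from h import *
d=snap('wrist','w11'); o=ctrl.get_obs(); R=cv2.Rodrigues(o['tool_rot'])[0]
print(o['tool_pos'],R[:,0]); G=W(0,-.135,.05); print('goal',G,R.T@(G-o['tool_pos']))
h=cv2.cvtColor(d['image'],cv2.COLOR_BGR2HSV); m=((h[...,0]>4)&(h[...,0]<13)&(h[...,1]>190)&(h[...,2]>60)).astype(np.uint8)
n,l,s,c=cv2.connectedComponentsWithStats(m)
for k in range(1,n):
    if s[k,4]>150: print(s[k],c[k])
for v in (200,230,260,290,320):
    r=np.where(m[v])[0]; 
    if len(r): print(v,r.min(),r.max(),atz(d,r.min(),v,.069,True),atz(d,r.max(),v,.069,True))
E
```

```text
[ 0.53620914 -0.17138265  0.24096428] [0.05924599 0.9982427  0.0011957 ]
goal [ 0.53743748 -0.17155301  0.05      ] [-0.00032563  0.00167728  0.19096066]
[273 159  17 114 915] [280.58907104 214.99016393]
[ 349  158   19  115 1000] [358.752 214.538]
200 278 361 [ 0.5102 -0.1451  0.069 ] [ 0.5651 -0.1484  0.069 ]
230 275 364 [ 0.5064 -0.1654  0.069 ] [ 0.5664 -0.169   0.069 ]
260 274 366 [ 0.5037 -0.1866  0.069 ] [ 0.5672 -0.1905  0.069 ]
```

Emit:
{"api": "drive_tool", "payload": {"rows": [[[0, 0, 0.02], 0], [[0, 0, 0.02], 0], [[0, 0, 0.02], 0], [[0, 0, 0.02], 0], [[0, 0, 0.02], 0], [[0, 0, 0.015], 0], [[0, 0, 0.01], 0], [[0, 0, 0.008], 0], [[0, 0, 0], 0], [[0, 0, 0], 0]]}}

```text
t: 22.5
tool_pos: [0.5373, -0.1708, 0.11]
tool_rot: [2.283, 2.157, 0.001]
contact_force: [0.5, 0.1, -0.1]
opening: 0.0855
grip_force: 0.0
```

Emit:
{"api": "drive_tool", "payload": {"rows": [[[0, 0, 0], 0], [[0, 0, 0], 0], [[0, 0, 0], 0], [[0, 0, 0], 0]], "jaw": 0.4, "grip_force": 25}}

```text
t: 22.9
tool_pos: [0.5365, -0.1709, 0.1104]
tool_rot: [-2.283, -2.157, 0.002]
contact_force: [-4.6, 0.3, 5.3]
opening: 0.0517
grip_force: 4.0
```

Emit:
{"api": "drive_tool", "payload": {"rows": [[[0, 0, 0], 0], [[0, 0, 0], 0], [[0, 0, 0], 0], [[0, 0, 0], 0]], "jaw": 0.535}}

```text
t: 23.3
tool_pos: [0.5366, -0.1711, 0.1113]
tool_rot: [-2.283, -2.157, 0.003]
contact_force: [-7.1, 1.1, 9.0]
opening: 0.0401
grip_force: 22.5
```

```bash
cat >> h.py <<'E'
def meas(tag):
    o=ctrl.get_obs(); print('open',o['opening'].round(5),'grip',round(o['grip_force'],1),'f',o['contact_force'].round(1),'t',o['t'])
    d=snap('scene',tag); ys,p=prof(d,.042,.01,.12,(.02,.024,.028,.032),.0005)
    g=p[:,2]-p[:,1]   # red-green: negative on green jaw, board ~ +35
    k=np.where(g<0)[0]; 
    jaw=(ys[k[0]],ys[k[-1]]) if len(k) else None
    sat=p[:,2]-p[:,0]; yl=np.where(sat>150)[0]; w=np.clip(sat-130,0,None); w=w*(p[:,0]<30)
    k2=ys[p[:,0]<30]; print(tag,'jaw green',jaw,'yellow',(w*ys).sum()/w.sum() if w.sum() else None, k2[[0,-1]] if len(k2) else None)
E
python3 - <<'E'
from h import *
import h
meas('sc12')
_s=h.snap; h.snap=lambda n,t: load('sc10'); meas('ref sc10')
E
```

```text
Traceback (most recent call last):
  File "h.py", line 31, in meas
    o=ctrl.get_obs(); print('open',o['opening'].round(5),'grip',round(o['grip_force'],1),'f',o['contact_force'].round(1),'t',o['t'])
                                   ^^^^^^^^^^^^^^^^^^
AttributeError: 'float' object has no attribute 'round'
```

```bash
sed -i "s/o\['opening'\].round(5)/round(o['opening'],5)/" h.py; python3 - <<'E'
from h import *
import h
meas('sc12')
_s=h.snap; h.snap=lambda n,t: load('sc10'); meas('ref sc10')
E
```

```text
open 0.04006 grip 22.5 f [-7.1  1.1  9. ] t 23.3
sc12 jaw green (np.float64(0.03150000000000002), np.float64(0.045500000000000033)) yellow 0.05971193573068099 [0.058 0.064]
open 0.04033 grip 22.5 f [-7.4  0.5  9.8] t 23.35
ref sc10 jaw green (np.float64(0.021500000000000012), np.float64(0.036000000000000025)) yellow 0.049369994660971736 [0.0475 0.054 ]
```

Emit:
{"api": "drive_tool", "payload": {"rows": [[[0, 0, 0], 0], [[0, 0, 0], 0], [[0, 0, 0], 0], [[0, 0, 0], 0], [[0, 0, 0], 0]], "jaw": 0.18}}

```text
t: 23.85
tool_pos: [0.5371, -0.1707, 0.1095]
tool_rot: [2.283, 2.157, 0.0]
contact_force: [-0.6, 0.2, -0.4]
opening: 0.0699
grip_force: 0.0
```

Emit:
{"api": "drive_tool", "payload": {"rows": [[[0, 0, 0], 0], [[0, 0, 0], 0], [[0, 0, 0], 0], [[0, 0, 0], 0], [[0, 0, 0], 0]], "jaw": 0.532}}

```text
t: 24.35
tool_pos: [0.5366, -0.171, 0.1106]
tool_rot: [-2.283, -2.157, 0.003]
contact_force: [-7.9, 0.8, 9.7]
opening: 0.0404
grip_force: 20.8
```

```bash
python3 -c "
from h import *
meas('sc13')"
```

```text
open 0.04039 grip 20.8 f [-7.9  0.8  9.7] t 24.35
sc13 jaw green (np.float64(0.04250000000000003), np.float64(0.05500000000000004)) yellow 0.07025968379446645 [0.068  0.0745]
```

Emit:
{"api": "drive_tool", "payload": {"rows": [[[0, 0, 0], 0], [[0, 0, 0], 0], [[0, 0, 0], 0], [[0, 0, 0], 0], [[0, 0, 0], 0]], "jaw": 0.18}}

```text
t: 24.9
tool_pos: [0.5371, -0.1707, 0.1095]
tool_rot: [2.283, 2.157, 0.001]
contact_force: [-0.6, -0.1, 0.9]
opening: 0.0698
grip_force: 0.0
```

Emit:
{"api": "drive_tool", "payload": {"rows": [[[0, 0, 0], 0], [[0, 0, 0], 0], [[0, 0, 0], 0], [[0, 0, 0], 0], [[0, 0, 0], 0]], "jaw": 0.528}}

```text
t: 25.4
tool_pos: [0.5366, -0.171, 0.1106]
tool_rot: [-2.283, -2.157, 0.003]
contact_force: [-7.0, -0.2, 9.2]
opening: 0.0407
grip_force: 17.9
```

```bash
python3 -c "
from h import *
meas('sc14')"
```

```text
open 0.04073 grip 17.9 f [-7.  -0.2  9.2] t 25.4
sc14 jaw green (np.float64(0.05250000000000004), np.float64(0.06500000000000004)) yellow 0.07973501199040774 [0.078  0.0845]
```

Emit:
{"api": "drive_tool", "payload": {"rows": [[[0, 0, 0], 0], [[0, 0, 0], 0], [[0, 0, 0], 0], [[0, 0, 0], 0], [[0, 0, 0], 0]], "jaw": 0.18}}

```text
t: 25.95
tool_pos: [0.5371, -0.1707, 0.1095]
tool_rot: [2.283, 2.157, 0.001]
contact_force: [-0.8, -0.7, 0.3]
opening: 0.0699
grip_force: 0.0
```

Emit:
{"api": "drive_tool", "payload": {"rows": [[[0, 0, 0], 0], [[0, 0, 0], 0], [[0, 0, 0], 0], [[0, 0, 0], 0]], "jaw": 0.35}}

```text
t: 26.35
tool_pos: [0.5364, -0.1707, 0.1096]
tool_rot: [-2.283, -2.156, 0.002]
contact_force: [-5.5, -0.1, 4.8]
opening: 0.0555
grip_force: 3.2
```

Emit:
{"api": "drive_tool", "payload": {"rows": [[[0, 0, 0], 0], [[0, 0, 0], 0], [[0, 0, 0], 0]], "jaw": 0.41}}

```text
t: 26.65
tool_pos: [0.5365, -0.1708, 0.1099]
tool_rot: [-2.283, -2.157, 0.002]
contact_force: [-6.1, -0.3, 6.5]
opening: 0.0501
grip_force: 5.9
```

Emit:
{"api": "drive_tool", "payload": {"rows": [[[0, 0, 0], 0], [[0, 0, 0], 0], [[0, 0, 0], 0]], "jaw": 0.46}}

```text
t: 26.95
tool_pos: [0.5365, -0.1709, 0.1104]
tool_rot: [-2.283, -2.157, 0.002]
contact_force: [-6.1, -0.1, 8.9]
opening: 0.0464
grip_force: 6.2
```

```bash
python3 -c "
from h import *
meas('sc15')"
```

```text
open 0.04644 grip 6.2 f [-6.1 -0.1  8.9] t 26.95
sc15 jaw green (np.float64(0.058500000000000045), np.float64(0.07200000000000005)) yellow 0.08579637760702533 [0.0835 0.09  ]
```

Emit:
{"api": "drive_tool", "payload": {"rows": [[[0, 0, 0], 0], [[0, 0, 0], 0], [[0, 0, 0], 0]], "jaw": 0.49}}

```text
t: 27.3
tool_pos: [0.5366, -0.1709, 0.1106]
tool_rot: [-2.283, -2.157, 0.003]
contact_force: [-7.5, 1.5, 9.5]
opening: 0.0436
grip_force: 6.8
```

Emit:
{"api": "drive_tool", "payload": {"rows": [[[0, 0, 0], 0], [[0, 0, 0], 0], [[0, 0, 0], 0]], "jaw": 0.52}}

```text
t: 27.6
tool_pos: [0.5366, -0.171, 0.1108]
tool_rot: [-2.282, -2.157, 0.003]
contact_force: [-8.6, 0.7, 11.0]
opening: 0.0414
grip_force: 12.6
```

```bash
python3 -c "
from h import *
meas('sc16')"
```

```text
open 0.04144 grip 12.6 f [-8.6  0.7 11. ] t 27.6
sc16 jaw green (np.float64(0.06200000000000005), np.float64(0.07500000000000005)) yellow 0.08838103070175445 [0.086  0.0925]
```

Emit:
{"api": "drive_tool", "payload": {"rows": [[[0, 0, 0], 0], [[0, 0, 0], 0], [[0, 0, 0], 0], [[0, 0, 0], 0], [[0, 0, 0], 0]], "jaw": 0.18}}

```text
t: 28.15
tool_pos: [0.5371, -0.1707, 0.1095]
tool_rot: [2.283, 2.157, 0.001]
contact_force: [-0.2, -0.1, -0.1]
opening: 0.0703
grip_force: 0.0
```

```bash
cat >> h.py <<'E'
def lids(d):
    u,v=proj(d,W(0,.12,.1)); u,v=int(u),int(v); i=d['image'][v-25:v+25,u-30:u+30].astype(float)
    w=np.clip(i[...,2]-1.6*i[...,1]-20,0,None)*(i[...,0]<80); vv,uu=np.mgrid[v-25:v+25,u-30:u+30]
    a,b=(w*uu).sum()/w.sum(),(w*vv).sum()/w.sum(); X=atz(d,a,b,.105)-C0; return (X[0]*np.sin(ph)+X[1]*np.cos(ph)).round(4), int((w>0).sum())
E
python3 - <<'E'
from h import *
meas('sc17')
for t in ('sc10','sc12','sc14','sc15','sc16','sc17'): print(t,lids(load(t)))
E
```

```text
open 0.07027 grip 0.0 f [-0.2 -0.1 -0.1] t 28.15
sc17 jaw green (np.float64(0.06050000000000005), np.float64(0.07400000000000005)) yellow 0.08838734739178697 [0.086 0.093]
sc10 (np.float64(0.1148), 494)
sc12 (np.float64(0.1153), 504)
sc14 (np.float64(0.1153), 505)
sc15 (np.float64(0.1188), 524)
sc16 (np.float64(0.1213), 514)
sc17 (np.float64(0.1213), 522)
```

Emit:
{"api": "drive_tool", "payload": {"rows": [[[0, 0, 0], 0], [[0, 0, 0], 0], [[0, 0, 0], 0], [[0, 0, 0], 0]], "jaw": 0.3}}

```text
t: 28.6
tool_pos: [0.5364, -0.1706, 0.1096]
tool_rot: [-2.283, -2.156, 0.002]
contact_force: [-5.0, 0.2, 4.4]
opening: 0.0594
grip_force: 3.8
```

Emit:
{"api": "drive_tool", "payload": {"rows": [[[0, 0, 0], 0], [[0, 0, 0], 0], [[0, 0, 0], 0]], "jaw": 0.33}}

```text
t: 28.9
tool_pos: [0.5364, -0.1707, 0.1097]
tool_rot: [-2.283, -2.156, 0.002]
contact_force: [-5.3, 1.1, 6.5]
opening: 0.0568
grip_force: 4.1
```

Emit:
{"api": "drive_tool", "payload": {"rows": [[[0, 0, 0], 0], [[0, 0, 0], 0], [[0, 0, 0], 0]], "jaw": 0.36}}

```text
t: 29.2
tool_pos: [0.5364, -0.1708, 0.1098]
tool_rot: [-2.283, -2.156, 0.002]
contact_force: [-5.3, 0.2, 6.3]
opening: 0.0552
grip_force: 4.9
```

```bash
python3 - <<'E'
from h import *
meas('sc18'); print(lids(load('sc18')))
E
```

```text
open 0.05516 grip 4.9 f [-5.3  0.2  6.3] t 29.2
sc18 jaw green (np.float64(0.06400000000000004), np.float64(0.07700000000000005)) yellow 0.08946911196911202 [0.0875 0.0935]
(np.float64(0.1222), 501)
```

Emit:
{"api": "drive_tool", "payload": {"rows": [[[0, 0, 0], 0], [[0, 0, 0], 0], [[0, 0, 0], 0]], "jaw": 0.385}}

```text
t: 29.55
tool_pos: [0.5364, -0.1708, 0.11]
tool_rot: [-2.283, -2.156, 0.002]
contact_force: [-6.6, -0.6, 7.8]
opening: 0.0527
grip_force: 6.0
```

```bash
python3 - <<'E'
from h import *
meas('sc19'); print(lids(load('sc19')))
E
```

```text
open 0.05267 grip 6.0 f [-6.6 -0.6  7.8] t 29.55
sc19 jaw green (np.float64(0.06450000000000004), np.float64(0.07800000000000006)) yellow 0.08944507575757583 [0.0875 0.0935]
(np.float64(0.1223), 504)
```

Emit:
{"api": "drive_tool", "payload": {"rows": [[[0, 0, 0], 0], [[0, 0, 0], 0], [[0, 0, 0], 0]], "jaw": 0.405}}

```text
t: 29.9
tool_pos: [0.5364, -0.1709, 0.1102]
tool_rot: [-2.283, -2.157, 0.002]
contact_force: [-7.6, 0.1, 7.8]
opening: 0.0512
grip_force: 7.6
```

```bash
python3 - <<'E'
from h import *
meas('sc20'); print(lids(load('sc20')))
# subpixel green shift / yellow shift vs free reference by 1-D correlation of profiles
def pr(t,lo,hi): 
    ys,p=prof(load(t),.042,lo,hi,(.012,.016,.02,.024,.028,.032),.0002); return ys,p
def edges(t):
    ys,p=pr(t,.015,.12); g=p[:,2]-p[:,1]; n=np.clip(15-g,0,None); n=n*(p[:,1]>90)*(p[:,0]>45)
    b=np.clip(45-p[:,0],0,None); return (n*ys).sum()/n.sum(),(b*ys).sum()/b.sum()
for t in ('sc10','sc12','sc13','sc14','sc15','sc16','sc17','sc18','sc19','sc20'):
    a,b=edges(t); print(t,round(a,4),round(b,4),'gap',round((b-a)*1000,2))
E
```

```text
open 0.05124 grip 7.6 f [-7.6  0.1  7.8] t 29.9
sc20 jaw green (np.float64(0.06600000000000004), np.float64(0.07850000000000006)) yellow 0.08946653543307093 [0.0875 0.093 ]
(np.float64(0.1222), 503)
sc10 0.0285 0.0506 gap 22.11
sc12 0.037 0.0609 gap 23.86
sc13 0.0437 0.071 gap 27.32
sc14 0.0536 0.081 gap 27.38
sc15 0.0653 0.0868 gap 21.5
sc16 0.0696 0.0894 gap 19.76
sc17 0.0656 0.0895 gap 23.81
sc18 0.0731 0.0902 gap 17.07
sc19 0.0744 0.0901 gap 15.71
sc20 0.0664 0.0902 gap 23.81
```

Emit:
{"api": "drive_tool", "payload": {"rows": [[[0, 0, 0], 0], [[0, 0, 0], 0], [[0, 0, 0], 0]], "jaw": 0.44}}

```text
t: 30.25
tool_pos: [0.5365, -0.1709, 0.1106]
tool_rot: [-2.283, -2.157, 0.003]
contact_force: [-7.4, 0.3, 10.1]
opening: 0.0481
grip_force: 10.3
```

```bash
cat > g.py <<'E'
from h import *
# subpixel 0-crossings of (red-green) on jaw's top, and yellow blue-channel crossings
def ed(t):
    ys,p=prof(load(t),.042,.012,.12,np.arange(.012,.033,.002),.0002); g=p[:,2]-p[:,1]; k=np.argmin(g); 
    f=lambda s,thr,k: next(i for i in (range(k,-1,-1) if s<0 else range(k,len(ys))) if g[i]>thr)
    a,b=ys[f(-1,0,k)],ys[f(1,0,k)]
    B=p[:,0]; j=np.argmin(np.where(ys>b,B,999)); 
    i=j
    while B[i]<40:i-=1
    m=j
    while B[m]<40:m+=1
    return np.array([a,b,ys[i],ys[m]])*1000
for t in ('sc10','sc12','sc13','sc14','sc15','sc16','sc17','sc18','sc19','sc20','sc21'):
    e=ed(t); print(t,e.round(1),'gap',((e[2]+e[3]-e[0]-e[1])/2).round(2),((e[2]-e[1])).round(2))
E
python3 - <<'E'
from h import *
meas('sc21'); print(lids(load('sc21')))
import g
E
```

```text
open 0.04807 grip 10.3 f [-7.4  0.3 10.1] t 30.25
sc21 jaw green (np.float64(0.06750000000000005), np.float64(0.08000000000000006)) yellow 0.08947450980392163 [0.0875 0.093 ]
(np.float64(0.1222), 498)
sc10 [20.6 36.6 46.8 55. ] gap 22.3 10.2
sc12 [31.  45.6 57.2 65.4] gap 23.0 11.6
sc13 [41.6 55.  67.2 75.2] gap 22.9 12.2
sc14 [51.6 65.2 76.6 85.4] gap 22.6 11.4
sc15 [57.8 72.2 82.8 91.4] gap 22.1 10.6
sc16 [61.2 75.2 85.4 94. ] gap 21.5 10.2
sc17 [60.  74.  85.4 94.2] gap 22.8 11.4
sc18 [63.  77.4 86.  94.4] gap 20.0 8.6
sc19 [64.2 78.4 86.  94.4] gap 18.9 7.6
sc20 [65.  79.  86.2 94.4] gap 18.3 7.2
sc21 [66.6 80.4 86.2 94.4] gap 16.8 5.8
```

Emit:
{"api": "drive_tool", "payload": {"rows": [[[0, 0, 0], 0], [[0, 0, 0], 0], [[0, 0, 0], 0], [[0, 0, 0], 0], [[0, 0, 0], 0]]}}

```text
t: 30.8
tool_pos: [0.5365, -0.1709, 0.1106]
tool_rot: [-2.283, -2.157, 0.003]
contact_force: [-7.5, 0.9, 9.9]
opening: 0.0481
grip_force: 10.3
```

```bash
python3 - <<'E'
from h import *
meas('sc21'); print(lids(load('sc21')))
import g
s,b=load('s10'),snap('side','s21')
E
```

```text
open 0.04813 grip 10.3 f [-7.5  0.9  9.9] t 30.8
sc21 jaw green (np.float64(0.06700000000000005), np.float64(0.08000000000000006)) yellow 0.08947755102040823 [0.0875 0.093 ]
(np.float64(0.1222), 497)
sc10 [20.6 36.6 46.8 55. ] gap 22.3 10.2
sc12 [31.  45.6 57.2 65.4] gap 23.0 11.6
sc13 [41.6 55.  67.2 75.2] gap 22.9 12.2
sc14 [51.6 65.2 76.6 85.4] gap 22.6 11.4
sc15 [57.8 72.2 82.8 91.4] gap 22.1 10.6
sc16 [61.2 75.2 85.4 94. ] gap 21.5 10.2
sc17 [60.  74.  85.4 94.2] gap 22.8 11.4
sc18 [63.  77.4 86.  94.4] gap 20.0 8.6
sc19 [64.2 78.4 86.  94.4] gap 18.9 7.6
sc20 [65.  79.  86.2 94.4] gap 18.3 7.2
sc21 [66.4 80.4 86.2 94.4] gap 16.9 5.8
```

Steady, with the plate pressed about 5.9 mm by vision, and the grip force agrees. Handing in.

```bash
python3 -c "
from station import ctrl
print(ctrl.finish_job())"
```

```text
the job is handed in; nothing more can be done
None
```

I handed the job in at 30.8 s: the jar stands upright, lid up, clamped against the fixed jaw with the yellow plate pressed in about 6 of 12 mm and the levers still squeezed, though along the way I dropped it once from low height and once pushed it about 4 cm across the table.

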